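Gauge the cap height of a closed tube in its heating block

ROBOT

A 6-joint arm with a two-finger parallel gripper is mounted at the origin on the work surface. World frame = base frame: x ahead of the robot, y to its left, z up, the work surface at z = 0. Lengths are in m, angles in rad, forces in N, time in s.
With the tool pointing down it reaches from about 0.25 to 0.725 m from the base axis. Payload 4 kg.
Tool frame: the origin (TCP) lies at the very end of the fingers, on their centre line; the grasp point (between the pads) lies 19 mm behind it; z points along the fingers, y is the line along which they close (so a half turn about z gives the same grasp; the last joint's range is limited). The gripper opens to 85 mm and grips with 20 to 120 N. Pads are 22 mm wide; open, the fingers measure 114 mm over their backs; the gripper's body (76 mm by 85 mm) begins 54 mm behind the grasp point. The pads swing forward as they close: fully open they stand 13 mm farther back than shut.
Start: joints at [1.299, 0.241, 0.005, 1.335, 0, 1.571], TCP at [0.134, 0.482, 0.231] pointing down, gripper open.
Joint ranges: [-2.72, 2.72], [-1.05, 1.87], [-1.09, 1.28], [-1.99, 2.15], [-1.42, 1.44], [-3.14, 3.14]. Speed limits (rad/s): [2.79, 2.79, 3.14, 3.14, 3.14, 3.14].

INTERFACE

Orientations are given as a unit quaternion [x, y, z, w].
In Python, from workcell import bot, vision, workorder, boxes_of gives the robot as it stands.
- The arm moves only by the tool send_rows, never from a script. Its argument "motion" is text: rows parted by semicolons, each of 5 numbers parted by spaces: the closure, from -1 (fully open) to 1 (shut), so that 0 is half open, then the shift along the tool's x, y, z in cm, then the turn about the tool's z in rad. In form: claw x y z twist; .... A call has 1 to 5 rows; each row is the pose to reach, as a shift and turn from the pose commanded when the call began, along the tool's axes at that moment; what a row does not reach only later rows make up. A row lasts 1/10 s, in which the tool goes at most 50 mm and 8.59 degrees, less where a joint would pass 70% of its speed; a pose out of reach is approached as far as the arm can. A call with a gripper value outside its range is refused whole. The fingers move at their own pace and stop on an object; the grip force is fixed at half the most. Time passes only in rows, so rows that repeat a pose let the fingers close. It gives the time, the measured TCP pose, the force, the opening and the grip force at its end, in the units of the state.
- bot.get_obs(): the state, without advancing time (a new reading comes with each control period).
- vision.camera(name): name is "scene" or "top" or "wrist"; returns the picture (400x640x3 uint8, red, green, blue); there is no depth.
- vision.camera_model(name): a dict with "fov_y" (degrees; the focal length in pixels is half the picture's height over the tangent of half this angle, whatever the lens; pixels are square), "cx", "cy" (the principal point, pixels), "world_from_camera" (4x4, takes a point from camera to world coordinates); the wrist camera has in their place "hand_eye" (4x4, takes a point from camera to tool coordinates, whose origin is the TCP and whose axes are the flange's). Camera axes: x right, y down, z forward; pixel columns grow to the right and rows downward; lengths in m; the calibration is good to about 2 mm. A picture is of the moment at which its call begins: read the wrist's pose just before it. camera_model takes no time and is no camera call.
- workorder.job_done(): hands the job in; it is judged then, once.
Trained networks look in the newest picture that a camera, given by its name, has taken for a name from the list of things; names that differ only in an ending like _2 or _b are one class to them, and where a whole thing is asked for, a point or a joint stands for the part that bears it (a point fixed in the world has none). Each returns a list of dicts, best first, with "conf" (0 to 1); they miss things now and then, are a little off and sometimes report something else, mostly with a low value. They report only what shows in the picture. A call takes as long as a camera call.
- boxes_of(camera, target): "rect" ([centre column, centre row, width, height] in pixels, round what is visible of it).
The state is a dict: "clock": time; "joint_pos": joint angles; "joint_vel": joint speeds; "tau": joint torques, N m; "eef_pos": TCP position; "tool_rot": TCP orientation; "ft_force": force on the tool from outside, world axes, zero at the start; "ft_torque": the same for the moment, N m; "grip_width": finger opening in m; "grasp_force": force on a finger pad.
Only numpy, scipy, OpenCV 4.12 (cv2) and the standard library are available. Lean on these libraries where they do the work, as an engineer would, in place of code of your own. Each camera call takes 0.05 s, during which the arm holds its last target. There are 200 camera calls.

TASK

Before the tube goes into the centrifuge, measure how far its cap stands above its heating block: take the bridge gauge by its grip bar and stand it upright and square on top of the block that holds the wide-capped tube, a leg on each of the block's two ends and the foot right over the middle of the cap. Push the spindle down gently until the sprung foot bears on the cap and is pushed in about halfway (5 mm of its 10 mm travel), never driving the spring solid, then let go and leave the gauge standing there by itself with its reading. Leave the jar, the beaker and the tray where they stand.

Things in the scene. Friction and masses are not known exactly. Their poses are not given: they have to be found in the camera images.
- gauge: Loose steel bridge gauge, 0.6 kg (mass varies a little). Origin midway between its legs at sole level, z up. Legs at y = -42 and +42 mm, soles 56 (x) by 12 (y) mm. Beam along y, 96 (y) by 26 (x) mm, z 64 to 80; sleeve 22 across up to z 94. Through it at x = y = 0 runs a vertical spindle: grip bar on top, sprung foot below. Starts standing on the bench.
- grip_bar (a point): Point in the grey grip bar, on the spindle axis, 20 mm above the bar's underside, 10 below its top. Bar 16 mm thick along the gauge's x (pinch across this), 34 mm along its y, 30 high. With the spindle raised (joint 0) the point is 160 mm above the soles; it goes down with the spindle. Axes as the gauge's.
- spindle (a joint): How far the spindle (with bar and foot) is down from its raised stop, m, 0 to 0.042. Friction holds it where it is left: sliding it takes about 4 N. Starts at 0 to 0.010. When the gauge is lifted by the bar, its own weight draws the spindle to the raised stop (0).
- foot (a joint): How far the sprung foot is pushed up into the spindle, m: 0 free, 0.010 solid. Spring 0.4 N per mm, 0.2 N at 0: weaker than the spindle's friction and the gauge's weight, so the gauge stands by itself with the foot pushed in.
- foot_tip (a point): Centre of the underside of the gauge's foot, a flat steel disc 14 mm across. With the spindle raised and the foot free it is 44 mm above the soles.
- block_wide: Grey aluminium block fixed to the bench, 90 (x) by 120 (y) by 40 mm high, origin at the centre of its underside, z up. In the middle of its top stands the tube to measure, with a flat white round cap 26 mm across, top 12 to 30 mm above the block (varies, not told); it does not give. The gauge stands with its y along the block's y, either way round, a leg near each end.
- block_slim: A second block of the same size, also fixed, holding a slim tube with a cap 12 mm across. Not to be measured. Which side each block is on changes.
- reagent: Amber jar with a white lid, 48 mm across, 85 mm high, loose bystander. Origin at the centre of its underside.
- beaker: Clear plastic beaker, 60 mm across, 70 mm high, loose bystander. Origin at the centre of its underside.
- tray: Grey open plastic tray 100 by 70 by 35 mm, loose bystander. Origin at the centre of its underside.

How it is judged:
By the outcome, as a careful person would: the job done as asked, in the order asked, and still so for the second after the job is handed in, with the robot touching nothing.
It also fails if it takes over 67 s, if anything falls off the work surface, if the arm or the gripper's body presses on something with over 40 N, if the wrist force passes 120 N, or if a joint passes its speed limit or range.

## Working session

There is one attempt and no reset: what is moved stays moved. The work goes in short steps, Python scripts to look and compute and a tool call to move; the robot and the scene stay as the last step left them, time stands still between calls to the robot, and variables do not carry over. Pictures are saved under pics/ and viewed, at most 10 in all, crops included, and the job is handed in when it is done.

Besides the shell and the picture viewer there is one more tool, called after "Call:" in YAML: its name, and indented under it one key for each argument. send_rows: Moves the arm, as the interface text tells. Its arguments: {"type":"object","properties":{"motion":{"type":"string"}},"required":["motion"]}

```bash
mkdir -p pics; ls; cat > h.py <<'E'
import numpy as np, cv2
from workcell import bot, vision, workorder, boxes_of
from scipy.spatial.transform import Rotation as R
def model(n):
    m=vision.camera_model(n); f=200/np.tan(np.radians(m['fov_y'])/2)
    if 'world_from_camera' in m: T=np.array(m['world_from_camera'])
    else:
        o=bot.get_obs(); W=np.eye(4); W[:3,:3]=R.from_quat(o['tool_rot']).as_matrix(); W[:3,3]=o['eef_pos']
        T=W@np.array(m['hand_eye'])
    return f,m['cx'],m['cy'],T
def ray(n,u,v,M=None):
    f,cx,cy,T=M or model(n); d=T[:3,:3]@np.array([(u-cx)/f,(v-cy)/f,1]); return T[:3,3],d
def atz(n,u,v,z,M=None):
    o,d=ray(n,u,v,M); return o+d*(z-o[2])/d[2]
def proj(n,P,M=None):
    f,cx,cy,T=M or model(n); p=T[:3,:3].T@(np.array(P,float)-T[:3,3]); return np.array([f*p[0]/p[2]+cx,f*p[1]/p[2]+cy])
def shot(n,fn):
    im=vision.camera(n); cv2.imwrite('pics/'+fn,im[:,:,::-1]); return im
E
python3 - <<'E'
from h import *
np.set_printoptions(precision=3,suppress=True)
for n in('scene','top'):
    shot(n,n+'1.png'); print(n,[x.tolist() if hasattr(x,'tolist') else x for x in model(n)], {k:v for k,v in vision.camera_model(n).items() if k!='world_from_camera'})
    for t in('gauge','grip_bar','block_wide','block_slim','reagent','beaker','tray'):
        print(t,[(np.round(b['rect']).tolist(),round(b['conf'],2)) for b in boxes_of(n,t)[:3]])
o=bot.get_obs();print(o); print(vision.camera_model('wrist'))
E
```

```text
pics
scene [431.49856156039505, 311.00200967777204, 196.00690011628836, [[0.43543939333925263, 0.5511852617761581, -0.7117494938031862, 1.3704364146525603], [0.9000602753728337, -0.2813659046708609, 0.33275325450628823, -0.3416947822850041], [-0.016853350531043865, -0.7855113206628509, -0.618617757331926, 0.8073543868039962], [0.0, 0.0, 0.0, 1.0]]] {'fov_y': 49.73553681175522, 'cx': 311.00200967777204, 'cy': 196.00690011628836}
gauge [([270.0, 195.0, 34.0, 54.0], 0.69)]
grip_bar [([268.0, 184.0, 17.0, 37.0], 0.67)]
block_wide [([379.0, 212.0, 57.0, 38.0], 0.65)]
block_slim [([224.0, 269.0, 62.0, 50.0], 0.82)]
reagent [([322.0, 260.0, 21.0, 36.0], 0.71)]
beaker [([366.0, 160.0, 19.0, 26.0], 0.64)]
tray [([190.0, 223.0, 30.0, 34.0], 0.87)]
top [428.3539932676781, 329.6185942122046, 200.84765769260142, [[-0.02777459796759347, -0.9921291547353671, 0.12209959881926119, 0.4604101568090154], [-0.9995046608302408, 0.025755278806648952, -0.0180858671956026, 0.008374258499625102], [0.014798806923659268, -0.12254144579560727, -0.9923530568179646, 1.1490188463011601], [0.0, 0.0, 0.0, 1.0]]] {'fo
[... 405 characters left out ...]
joint_pos': array([ 1.299,  0.241,  0.005,  1.335, -0.   ,  1.571]), 'joint_vel': array([ 0.001, -0.001, -0.002, -0.   , -0.   , -0.001]), 'tau': array([  0.   , -37.215,  25.268,   0.001,   0.   ,  -0.   ]), 'eef_pos': array([0.134, 0.482, 0.231]), 'tool_rot': array([0.135, 0.991, 0.   , 0.   ]), 'ft_force': array([0.374, 0.777, 0.319]), 'ft_torque': array([-0.073,  0.003, -0.019]), 'grasp_force': 0.0, 'grip_width': 0.08533750214995672}
{'fov_y': 60.54777579058576, 'cx': 318.29486703569944, 'cy': 202.67927839620674, 'hand_eye': array([[-0.   , -0.949, -0.315,  0.082],
       [ 1.   , -0.001,  0.001,  0.001],
       [-0.001, -0.315,  0.949, -0.142],
       [ 0.   ,  0.   ,  0.   ,  1.   ]])}
```

```bash
python3 - <<'E'
import cv2
a=cv2.imread('pics/top1.png')[120:320,180:480]; b=cv2.imread('pics/scene1.png')[130:310,160:430]
cv2.imwrite('pics/topc.png',cv2.resize(a,None,fx=2.66,fy=2.66,interpolation=cv2.INTER_CUBIC))
cv2.imwrite('pics/scenec.png',cv2.resize(b,None,fx=2.9,fy=2.9,interpolation=cv2.INTER_CUBIC))
E
```

```text
(no output)
```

View pics/topc.png

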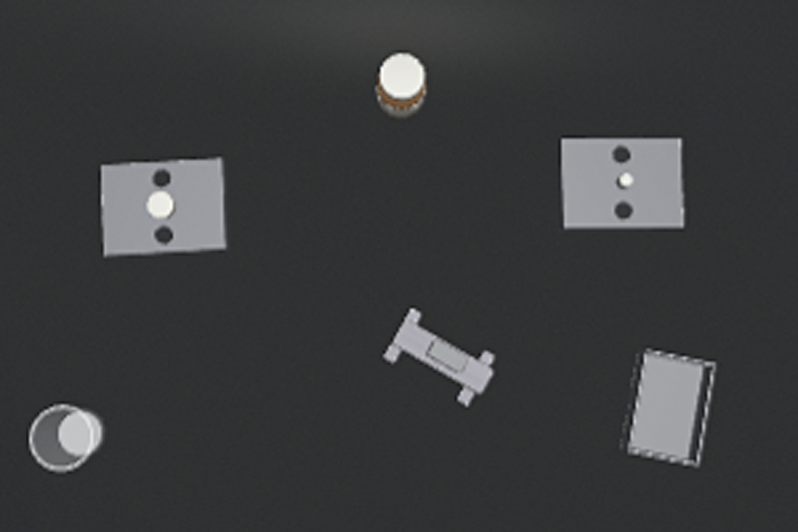

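View pics/scenec.png

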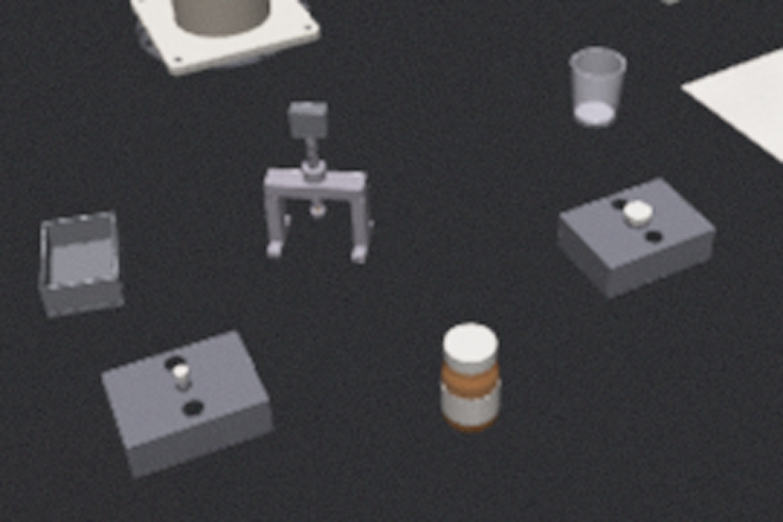

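Top view: the wide cap is on the left block, at crop (160,205), full px about (240,197). The gauge stands in the middle near (348,253), rotated about 30°. The beaker is at bottom left, the jar at top centre and the tray at bottom right.

```bash
python3 - <<'E'
from h import *
np.set_printoptions(precision=4,suppress=True)
im=cv2.imread('pics/top1.png'); sc=cv2.imread('pics/scene1.png')
M=model('top');S=model('scene')
g=cv2.cvtColor(im,cv2.COLOR_BGR2GRAY); m=(g>95).astype(np.uint8)
n,l,st,c=cv2.connectedComponentsWithStats(m)
def at(box):
    sub=l[box[1]:box[3],box[0]:box[2]]; k=np.bincount(sub[sub>0]).argmax(); return (l==k).astype(np.uint8)
b=at((218,180,266,216)); pts=cv2.findContours(b,0,2)[0][0]
r=cv2.minAreaRect(pts); cor=cv2.boxPoints(r); W=np.array([atz('top',*p,0.04,M) for p in cor]); print('block corners',W,'c',W.mean(0),'sides',np.linalg.norm(np.diff(W,axis=0),axis=1))
def white(g,box,t):
    x0,y0,x1,y1=box; s=(g[y0:y1,x0:x1]>t).astype(np.uint8); n,l,st,c=cv2.connectedComponentsWithStats(s); k=1+st[1:,4].argmax(); print('cap',st[k]); return c[k]+[x0,y0]
ct=white(g,(225,185,255,210),195); cs=white(cv2.cvtColor(sc,cv2.COLOR_BGR2GRAY),(368,192,392,212),170)
def tri(a,b):
    o1,d1=ray('top',*a,M);o2,d2=ray('scene',*b,S)
    s=np.linalg.lstsq(np.c_[d1,-d2],o2-o1,rcond=None)[0]; p,q=o1+s[0]*d1,o2+s[1]*d2; return (p+q)/2,np.linalg.norm(p-q)
print('cap',ct,cs,tri(ct,cs))
gm=at((335,245,362,265)); print('gauge pts', cv2.boxPoints(cv2.minAreaRect(cv2.findContours(gm,0,2)[0][0])))
C=lambda u,v:(180+(u+.5)/2.66-.5,120+(v+.5)/2.66-.5); D=lambda u,v:(160+(u+.5)/2.9-.5,130+(v+.5)/2.9-.5)
# gauge bar top centre: top crop (447,355), scene crop top face centre (308,107)
print('bar top',tri(C(447,355),D(308,106)))
# fit gauge pose from sole outer tips (z~.01) & beam
from scipy.optimize import least_squares
obs=[C(413,311),C(388,357),C(489,353),C(464,403)]
def res(p,z=.008):
    x,y,t=p; Rm=np.array([[np.cos(t),-np.sin(t)],[np.sin(t),np.cos(t)]]); out=[]
    for (a,bb),o in zip([(28,42),(-28,42),(28,-42),(-28,-42)],obs): 
        w=Rm@np.array([a,bb])/1000+[x,y]; out+=list(proj('top',[*w,z],M)-o)
    return out
f=least_squares(res,[.33,-.03,-.5]); print('gauge fit',f.x,np.degrees(f.x[2]),f.fun)
for z in(.19,.18): print(z,atz('top',*C(447,355),z,M))
E
```

```text
block corners [[0.6554 0.2817 0.04  ]
 [0.6593 0.1612 0.04  ]
 [0.5685 0.1569 0.04  ]
 [0.5648 0.2763 0.04  ]] c [0.612 0.219 0.04 ] sides [0.1206 0.0909 0.1194]
cap [10  7 10 10 77]
cap [ 7  7 10  7 52]
cap [239.7403 196.4416] [379.5385 202.1731] (array([0.6131, 0.2201, 0.0528]), np.float64(0.0016566600175237217))
gauge pts [[323.3846 254.0769]
 [334.0923 235.3385]
 [367.9077 254.6615]
 [357.2    273.4   ]]
bar top (array([ 0.4604, -0.0471,  0.1638]), np.float64(0.00119507769029067))
gauge fit [ 0.4595 -0.048  -0.5402] -30.95151903556916 [ 0.9033 -0.18   -0.0515  1.0383 -0.0048 -0.3607 -0.8395 -0.4926]
0.19 [ 0.4602 -0.0461  0.19  ]
0.18 [ 0.4602 -0.0467  0.18  ]
```

```bash
cat >> h.py <<'E'
def yaw():  # world angle of tool y, deg
    y=R.from_quat(bot.get_obs()['tool_rot']).as_matrix()[:,1]; return np.degrees(np.arctan2(y[1],y[0]))
def go(P,a):
    o=bot.get_obs(); T=R.from_quat(o['tool_rot']).as_matrix()
    print('shift cm',np.round(100*T.T@(np.array(P)-o['eef_pos']),2),'twist',round(np.radians(yaw()-a),4),'t',o['clock'],'tcp',np.round(o['eef_pos'],4),'yaw',round(yaw(),2),'j',np.round(o['joint_pos'],2))
E
python3 -c "
from h import *
go([.612,.219,.21],2.3)
M=model('top')
print(atz('top',331,147,.085,M),atz('top',202,283,.07,M))"
```

```text
shift cm [-53.07 -12.47   2.13] twist 1.2588 t 0.8 tcp [0.1342 0.4816 0.2313] yaw 74.43 j [ 1.3   0.24  0.    1.34 -0.    1.57]
[ 0.72914184 -0.01836162  0.085     ] [0.39705835 0.30939973 0.07      ]
```

Call:
send_rows:
  motion: "-1 -53 -12.5 2 1.26; -1 -53 -12.5 2 1.26; -1 -53 -12.5 2 1.26; -1 -53 -12.5 2 1.26; -1 -53 -12.5 2 1.26"

```text
clock: 1.3
eef_pos: [0.3546, 0.3601, 0.2223]
tool_rot: [0.492, 0.871, 0.0, 0.0]
ft_force: [1.0, 0.3, 0.1]
grip_width: 0.0855
grasp_force: 0.0
```

```bash
python3 -c "
from h import *
go([.612,.219,.21],2.3)"
```

```text
shift cm [-25.38  14.74   1.23] twist 0.503 t 1.3 tcp [0.3546 0.3601 0.2223] yaw 31.12 j [ 0.79  0.25 -0.    1.32  0.    1.82]
```

Call:
send_rows:
  motion: "-1 -25.4 14.7 1.2 0.503; -1 -25.4 14.7 1.2 0.503; -1 -25.4 14.7 1.2 0.503; -1 -25.4 14.7 1.2 0.503; -1 -25.4 14.7 1.2 0.503"

```text
clock: 1.8
eef_pos: [0.5743, 0.2407, 0.2119]
tool_rot: [0.691, 0.723, 0.0, -0.0]
ft_force: [0.3, 1.2, 0.2]
grip_width: 0.0853
grasp_force: 0.0
```

Call:
send_rows:
  motion: "-1 0 4.4 0.3 0.0; -1 0 4.4 0.3 0.0; -1 0 4.4 0.3 0.0"

```text
clock: 2.1
eef_pos: [0.6168, 0.2434, 0.2066]
tool_rot: [0.691, 0.723, -0.002, -0.001]
ft_force: [0.3, 1.2, -0.6]
grip_width: 0.0853
grasp_force: 0.0
```

```bash
python3 -c "
from h import *
go([.612,.219,.21],2.3)
shot('wrist','w1.png')
print(boxes_of('wrist','block_wide'))"
```

```text
shift cm [-2.42 -0.59 -0.33] twist 0.0046 t 2.1 tcp [0.6168 0.2434 0.2066] yaw 2.56 j [0.38 0.59 0.47 1.45 0.   1.9 ]
[{'rect': [313.9, 196.8, 99.9, 126.1], 'conf': 0.83}]
```

View pics/w1.png

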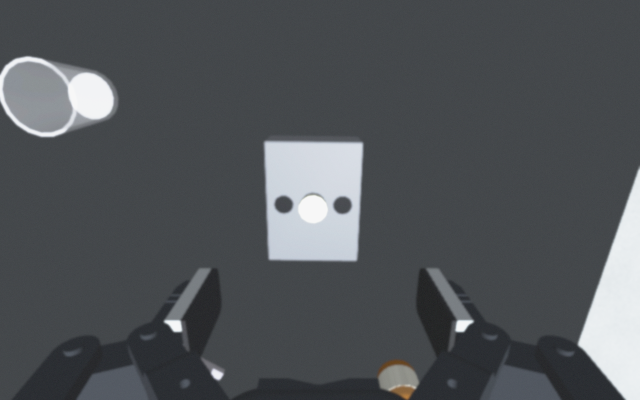

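The wide-capped block is in the middle of the wrist picture, with its top corners at about (265,142), (362,142), (358,261) and (268,261). The cap is at (313,209). I'll refine these and work out the gauge hover.

```bash
python3 - <<'E'
from h import *
np.set_printoptions(precision=4,suppress=True)
M=model('wrist'); im=cv2.imread('pics/w1.png'); g=cv2.cvtColor(im,cv2.COLOR_BGR2GRAY)
m=(g>135).astype(np.uint8); m[:,:240]=0; m[:,390:]=0; m[280:]=0
c=max(cv2.findContours(m,0,2)[0],key=cv2.contourArea); q=cv2.approxPolyDP(cv2.convexHull(c),6,True)[:,0].astype(float); print(q)
W=np.array([atz('wrist',*p,.04,M) for p in q]); print(W,W.mean(0))
# least-squares rectangle from contour
from scipy.optimize import least_squares
P=np.array([atz('wrist',*p,.04,M)[:2] for p in cv2.convexHull(c)[:,0].astype(float)])
def res(p):
    d=P-p[:2]; ct,s=np.cos(p[2]),np.sin(p[2]); x=d@[ct,s]; y=d@[-s,ct]
    return np.maximum(abs(x)-.045,abs(y)-.06)
print('rect',least_squares(res,[.612,.219,.04]).x)
w=(g>235).astype(np.uint8); w[:,:280]=0; w[:,350:]=0; w[:180]=0;w[240:]=0
n,l,st,cc=cv2.connectedComponentsWithStats(w); k=1+st[1:,4].argmax(); print(st[k],cc[k])
for z in(.052,.055,.06,.07): print(z,atz('wrist',*cc[k],z,M), 'diam',st[k][2]/M[0]*np.linalg.norm((M[3][:3,3]-atz('wrist',*cc[k],z,M))))
ct=np.array([239.74,196.44])
for z in(.052,.055,.06,.07): print('top',z,atz('top',*ct,z))
go([.46,-.047,.22],-31)
E
```

```text
[[265. 141.]
 [362. 143.]
 [355. 260.]
 [269. 258.]]
[[0.5653 0.2795 0.04  ]
 [0.6529 0.2818 0.04  ]
 [0.656  0.1638 0.04  ]
 [0.569  0.1619 0.04  ]] [0.6108 0.2217 0.04  ]
rect [0.6109 0.2216 0.0358]
[298 196  30  27 616] [312.4886 209.026 ]
0.052 [0.6108 0.2207 0.052 ] diam 0.02777189592117566
0.055 [0.6108 0.2217 0.055 ] diam 0.027493343048839818
0.06 [0.6108 0.2235 0.06  ] diam 0.027029088261613408
0.07 [0.6109 0.227  0.07  ] diam 0.02610057868716059
top 0.052 [0.6128 0.2195 0.052 ]
top 0.055 [0.6124 0.219  0.055 ]
top 0.06 [0.6117 0.218  0.06  ]
top 0.07 [0.6103 0.2161 0.07  ]
shift cm [-28.37 -16.91  -1.08] twist 0.5878 t 2.2 tcp [0.6156 0.2443 0.2091] yaw 2.68 j [0.38 0.59 0.47 1.45 0.   1.9 ]
```

Call:
send_rows:
  motion: "-1 -28.4 -16.9 -2.5 0.588; -1 -28.4 -16.9 -2.5 0.588; -1 -28.4 -16.9 -2.5 0.588; -1 -28.4 -16.9 -2.5 0.588; -1 -28.4 -16.9 -2.5 0.588"

```text
clock: 2.7
eef_pos: [0.4966, 0.0237, 0.2295]
tool_rot: [0.871, 0.492, 0.001, 0.001]
ft_force: [1.0, -0.3, 0.4]
grip_width: 0.0854
grasp_force: 0.0
```

```bash
python3 -c "
from h import *
go([.46,-.047,.23],-31)"
```

```text
shift cm [-7.95  0.51 -0.06] twist -0.0006 t 2.7 tcp [0.4966 0.0237 0.2295] yaw -31.04 j [ 0.05  0.23 -0.01  1.33 -0.    2.16]
```

Call:
send_rows:
  motion: "-1 -8 0.5 0 0; -1 -8 0.5 0 0; -1 -8 0.5 0 0; -1 -8 0.5 0 0; -1 -8 0.5 0 0"

```text
clock: 3.2
eef_pos: [0.4623, -0.0457, 0.2286]
tool_rot: [0.87, 0.493, 0.001, 0.0]
ft_force: [0.2, 0.1, 0.3]
grip_width: 0.0854
grasp_force: 0.0
```

```bash
python3 -c "
from h import *
go([.46,-.047,.23],-31)
shot('wrist','w2.png')
print(boxes_of('wrist','grip_bar'))
M=model('wrist')
print(proj('wrist',[.46,-.047,.164],M),proj('wrist',[.46,-.047,.08],M))"
```

```text
shift cm [-0.22 -0.13 -0.14] twist 0.001 t 3.2 tcp [ 0.4623 -0.0457  0.2286] yaw -30.94 j [-0.1   0.17 -0.09  1.31  0.    2.01]
[{'rect': [314.8, 216.1, 24.9, 59.5], 'conf': 0.7}]
[317.33519023 225.67976982] [317.65314791 189.58090076]
```

View pics/w2.png

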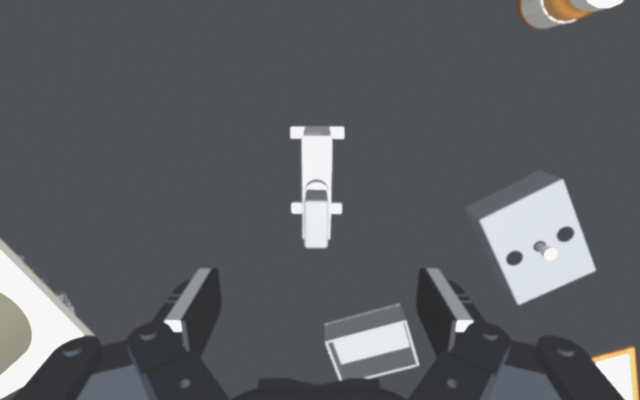

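The bar top is centred at (316,224), with the legs at rows 132 and 208 on the same column, so the yaw matches. It agrees with my prediction to 1 mm. Descending.

Call:
send_rows:
  motion: "-1 -0.1 -0.05 3 0; -1 -0.1 -0.05 6 0; -1 -0.1 -0.05 9.2 0; -1 -0.1 -0.05 9.2 0; -1 -0.1 -0.05 9.2 0"

```text
clock: 3.8
eef_pos: [0.4611, -0.0468, 0.1357]
tool_rot: [0.87, 0.493, -0.001, -0.0]
ft_force: [1.5, 0.3, 0.9]
grip_width: 0.0855
grasp_force: 0.0
```

Call:
send_rows:
  motion: "0.2 0 0 0 0; 0.4 0 0 0 0; 0.6 0 0 0 0; 0.7 0 0 0 0; 0.8 0 0 0 0"

```text
clock: 4.3
eef_pos: [0.461, -0.0475, 0.1362]
tool_rot: [0.871, 0.492, 0.0, -0.0]
ft_force: [-3.1, 1.6, 3.6]
grip_width: 0.015
grasp_force: 61.9
```

Call:
send_rows:
  motion: "1 0 0 0 0; 1 0 0 0 0; 1 0 0 0 0; 1 0 0 0 0; 1 0 0 0 0"

```text
clock: 4.8
eef_pos: [0.461, -0.0474, 0.1357]
tool_rot: [0.871, 0.492, -0.0, -0.0]
ft_force: [-2.2, 2.4, 1.5]
grip_width: 0.0152
grasp_force: 61.7
```

Call:
send_rows:
  motion: "1 0 0 -1.5 0; 1 0 0 -3 0; 1 0 0 -5 0; 1 0 0 -7 0; 1 0 0 -9 0"

```text
clock: 5.3
eef_pos: [0.4604, -0.0479, 0.2248]
tool_rot: [0.871, 0.492, -0.001, -0.0]
ft_force: [0.7, -1.2, -5.8]
grip_width: 0.0151
grasp_force: 63.2
```

```bash
python3 -c "
from h import *
go([.612,.220,.227],2.0)
print(bot.get_obs()['ft_force'],bot.get_obs()['grip_width'])
shot('scene','s2.png'); im=cv2.imread('pics/s2.png')[100:280,180:420]; cv2.imwrite('pics/s2c.png',cv2.resize(im,None,fx=3,fy=3))"
```

```text
shift cm [30.77 -0.83 -0.28] twist -0.5769 t 5.3 tcp [ 0.4604 -0.0479  0.2248] yaw -31.05 j [-0.1   0.17 -0.1   1.3  -0.    2.01]
[ 0.73632672 -1.24733841 -5.81493288] 0.015082164957445288
```

View pics/s2c.png

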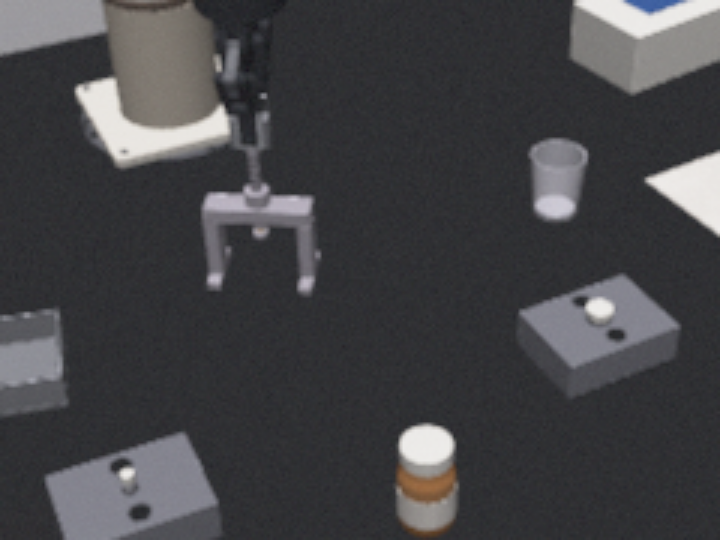

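The gauge hangs upright in the gripper, with the foot at (260,232) and the soles clear of the bench. The wide-cap block is at (598,325) on the right. Moving there.

Call:
send_rows:
  motion: "1 3 0 0 -0.06; 1 6 -0.2 0 -0.12; 1 9 -0.3 0 -0.18; 1 12 -0.3 0 -0.24; 1 15 -0.4 0 -0.3"

```text
clock: 5.85
eef_pos: [0.5351, 0.0836, 0.2235]
tool_rot: [0.787, 0.618, -0.001, -0.0]
ft_force: [0.2, -0.6, -6.5]
grip_width: 0.0147
grasp_force: 63.1
```

```bash
python3 -c "
from h import *
go([.612,.220,.227],2.0)"
```

```text
shift cm [15.07  4.23 -0.39] twist -0.2745 t 5.85 tcp [0.5351 0.0836 0.2235] yaw -13.73 j [ 0.16  0.33  0.1   1.35 -0.    1.97]
```

Call:
send_rows:
  motion: "1 3 0.8 -0.2 -0.06; 1 6 1.7 -0.3 -0.12; 1 9 2.5 -0.3 -0.17; 1 12 3.4 -0.3 -0.22; 1 15 4.2 -0.3 -0.275"

```text
clock: 6.35
eef_pos: [0.612, 0.2192, 0.2257]
tool_rot: [0.695, 0.719, -0.002, -0.0]
ft_force: [1.0, -0.6, -5.6]
grip_width: 0.0149
grasp_force: 63.1
```

Call:
send_rows:
  motion: "1 0 0 0 0; 1 0 0 0 0; 1 0 0 0 0; 1 0 0 0 0"

```text
clock: 6.75
eef_pos: [0.6115, 0.2175, 0.2282]
tool_rot: [0.696, 0.718, -0.001, -0.0]
ft_force: [0.3, 0.5, -5.6]
grip_width: 0.0147
grasp_force: 62.9
```

```bash
python3 -c "
from h import *
go([.612,.220,.227],2.0)
shot('wrist','w3.png'); shot('top','t3.png'); shot('scene','s3.png')
a=cv2.imread('pics/w3.png')[60:360,150:490]
t=cv2.imread('pics/t3.png')[140:260,190:300]; s=cv2.imread('pics/s3.png')[120:250,320:440]
H=300
o=np.hstack([a,cv2.resize(s,(int(120*600/130*.5),300)) ]) 
cv2.imwrite('pics/m3.png',o)"
```

```text
shift cm [0.25 0.06 0.12] twist -0.0031 t 6.75 tcp [0.6115 0.2175 0.2282] yaw 1.82 j [ 0.34  0.55  0.46  1.48 -0.    1.88]
```

View pics/m3.png

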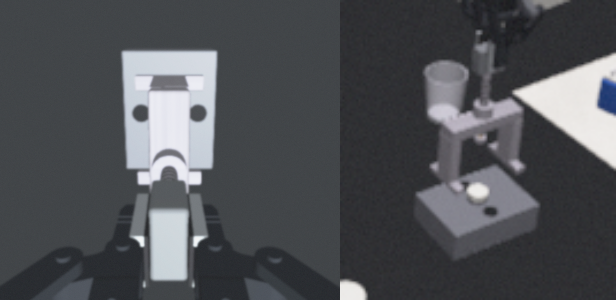

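```bash
python3 - <<'E'
from h import *
np.set_printoptions(precision=1,suppress=True)
M=model('wrist'); o=bot.get_obs(); p=o['eef_pos']; print(p)
T=R.from_quat(o['tool_rot']).as_matrix()
gx,gy=T[:,1],T[:,0]
G=p-T[:,2]*.019+T[:,2]*.160
for n,(x,y,z) in dict(soleFL=(-28,48,0),soleFR=(28,48,0),soleFLt=(-28,48,8),inFL=(-28,36,8),nearL=(-28,-36,8),nearR=(28,-36,8),beamFL=(-13,48,80),beamFR=(13,48,80),bar_f=(0,17,170),bar_n=(0,-17,170)).items():
    print(n,proj('wrist',G+gx*x/1e3+gy*y/1e3-T[:,2]*z/1e3,M)-[150,60])
a=cv2.imread('pics/w3.png')[100:260,260:380]; cv2.imwrite('pics/w3c.png',cv2.resize(a,None,fx=3.7,fy=3.7,interpolation=cv2.INTER_CUBIC))
E
```

```text
[0.6 0.2 0.2]
soleFL [134.5  73. ]
soleFR [203.2  72.9]
soleFLt [133.5  74.2]
inFL [134.   89.3]
nearL [136.6 171.9]
nearR [201.  171.9]
beamFL [147.   89.3]
beamFR [190.8  89.3]
bar_f [169.1 212.7]
bar_n [169.  287.2]
```

View pics/w3c.png

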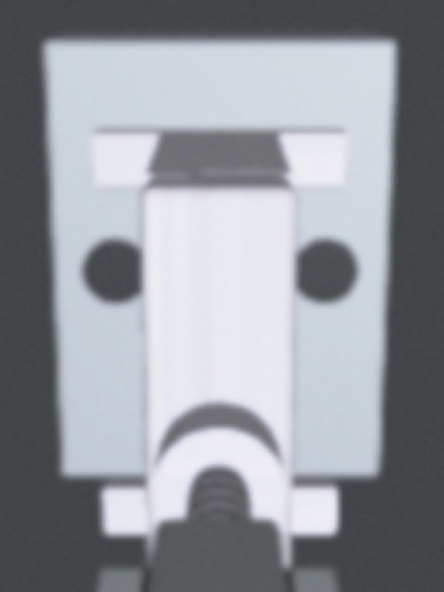

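```bash
python3 - <<'E'
from h import *
np.set_printoptions(precision=4,suppress=True)
M=model('wrist'); o=bot.get_obs(); p=o['eef_pos']
f=lambda u,v:(260+(u+.5)/3.7-.5,100+(v+.5)/3.7-.5)
B=np.array([atz('wrist',*f(*c),.04,M) for c in[(44,40),(397,40),(380,476),(62,476)]])
print(B,B.mean(0),'holes/cap row',(atz('wrist',*f(115,271),.04,M)+atz('wrist',*f(326,271),.04,M))/2)
print('yaw x',np.degrees(np.arctan2(*(B[1]-B[0])[1::-1])),np.degrees(np.arctan2(*(B[2]-B[3])[1::-1])))
for zs in (p[2]-.141,p[2]-.141+.008):
  S=np.array([atz('wrist',*f(*c),zs,M) for c in[(92,131),(347,131),(340,487),(101,487)]]); print(zs,S,'inner-edge far',atz('wrist',*f(220,186),zs,M))
  print('centre of outer far(y+48) & inner near(y-36) =>', S.mean(0)-[0,.006,0],np.linalg.norm(S[1]-S[0]),S[0,1]-S[3,1])
  print('yaw',np.degrees(np.arctan2(*(S[1]-S[0])[1::-1])))
go([.612,.22,.227],2)
E
```

```text
[[0.5657 0.2793 0.04  ]
 [0.6548 0.2821 0.04  ]
 [0.6591 0.1632 0.04  ]
 [0.5694 0.1604 0.04  ]] [0.6123 0.2213 0.04  ] holes/cap row [0.6122 0.221  0.04  ]
yaw x 1.8151479985730938 1.8230487972803628
0.0881501604242231 [[0.5824 0.2632 0.0882]
 [0.6386 0.265  0.0882]
 [0.6424 0.1799 0.0882]
 [0.5846 0.1781 0.0882]] inner-edge far [0.611  0.2519 0.0882]
centre of outer far(y+48) & inner near(y-36) => [0.612  0.2155 0.0882] 0.05628774317220919 0.08511887589365935
yaw 1.8166573634607441
0.09615016042422311 [[0.5831 0.2642 0.0962]
 [0.6378 0.2659 0.0962]
 [0.6414 0.1833 0.0962]
 [0.5853 0.1815 0.0962]] inner-edge far [0.6109 0.2533 0.0962]
centre of outer far(y+48) & inner near(y-36) => [0.6119 0.2177 0.0962] 0.05469651992140227 0.08271261252669243
yaw 1.8166573634607743
shift cm [0.22 0.03 0.22] twist -0.003 t 6.9 tcp [0.6118 0.2178 0.2292] yaw 1.83 j [ 0.34  0.55  0.46  1.48 -0.    1.88]
```

Call:
send_rows:
  motion: "1 0.2 0 0.8 0; 1 0.4 0.03 1.6 0; 1 0.4 0.03 2.4 0; 1 0.4 0.03 3.2 0; 1 0.4 0.03 4 0"

```text
clock: 7.4
eef_pos: [0.6117, 0.2225, 0.1876]
tool_rot: [0.695, 0.719, -0.0, -0.0]
ft_force: [0.4, -1.2, -4.9]
grip_width: 0.0152
grasp_force: 62.9
```

Call:
send_rows:
  motion: "1 0 0 0 0; 1 0 0 0 0; 1 0 0 0 0; 1 0 0 0 0"

```text
clock: 7.8
eef_pos: [0.6124, 0.2227, 0.1895]
tool_rot: [0.695, 0.719, 0.001, 0.0]
ft_force: [1.0, 0.3, -5.7]
grip_width: 0.0145
grasp_force: 62.8
```

```bash
python3 -c "
from h import *
go([.612,.2215,.227],2.0)
shot('wrist','w4.png'); 
a=cv2.imread('pics/w4.png')[100:260,260:380]; cv2.imwrite('pics/w4c.png',cv2.resize(a,None,fx=3.7,fy=3.7,interpolation=cv2.INTER_CUBIC))
"
```

```text
shift cm [-0.12 -0.04 -3.75] twist -0.002 t 7.8 tcp [0.6124 0.2227 0.1895] yaw 1.89 j [ 0.35  0.57  0.39  1.39 -0.    1.89]
```

View pics/w4c.png

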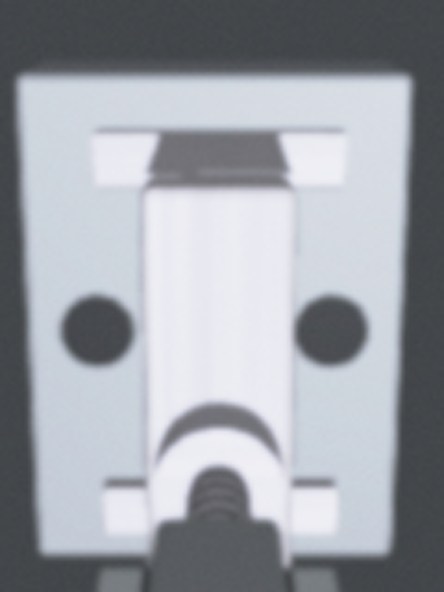

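```bash
python3 - <<'E'
from h import *
np.set_printoptions(precision=4,suppress=True)
M=model('wrist'); o=bot.get_obs(); p=o['eef_pos'];print(p)
f=lambda u,v:(260+(u+.5)/3.7-.5,100+(v+.5)/3.7-.5)
B=np.array([atz('wrist',*f(*c),.04,M) for c in[(17,75),(413,75),(392,556),(39,556)]])
print(B.mean(0),'holes',(atz('wrist',*f(97,330),.04,M)+atz('wrist',*f(331,330),.04,M))/2, np.linalg.norm(np.diff(B,axis=0),axis=1))
zs=p[2]-.141
for h in(0,.005,.008):
  S=np.array([atz('wrist',*f(*c),zs+h,M) for c in[(92,131),(347,131),(338,484),(103,484)]])
  print(h,S.mean(0)-[0,.006,0],np.linalg.norm(S[1]-S[0]),S[0,1]-S[3,1], S[3,0]-S[2,0])
E
```

```text
[0.6123 0.2227 0.1894]
[0.6117 0.2209 0.04  ] holes [0.6114 0.2209 0.04  ] [0.0888 0.1191 0.0896]
0 [0.6126 0.2209 0.0484] 0.056290837822855336 0.08430118228672093 -0.056761910881232835
0.005 [0.6126 0.2222 0.0534] 0.055296361542796206 0.08281185419341877 -0.055759112270207356
0.008 [0.6125 0.2231 0.0564] 0.054699675774760634 0.08191825733743754 -0.05515743310359211
```

Call:
send_rows:
  motion: "1 -0.08 -0.1 0 0; 1 -0.08 -0.1 0.1 0; 1 -0.08 -0.1 0.2 0; 1 -0.08 -0.1 0.3 0; 1 -0.08 -0.1 0.4 0"

```text
clock: 8.35
eef_pos: [0.6111, 0.2217, 0.1848]
tool_rot: [0.695, 0.719, 0.0, 0.0]
ft_force: [0.6, -0.9, -0.9]
grip_width: 0.0152
grasp_force: 63.5
```

Call:
send_rows:
  motion: "1 0 0 0.1 0; 1 0 0 0.2 0; 1 0 0 0.2 0"

```text
clock: 8.65
eef_pos: [0.6113, 0.2217, 0.1841]
tool_rot: [0.695, 0.719, 0.001, 0.0]
ft_force: [-1.3, -1.5, 3.7]
grip_width: 0.0153
grasp_force: 64.0
```

Call:
send_rows:
  motion: "1 0 0 0.1 0; 1 0 0 0.1 0; 1 0 0 0.1 0"

```text
clock: 8.95
eef_pos: [0.6113, 0.2217, 0.1822]
tool_rot: [0.695, 0.719, 0.0, 0.0]
ft_force: [-1.1, -0.9, 3.7]
grip_width: 0.015
grasp_force: 64.1
```

Call:
send_rows:
  motion: "1 0 0 0.1 0; 1 0 0 0.1 0; 1 0 0 0.1 0"

```text
clock: 9.25
eef_pos: [0.6112, 0.2217, 0.1807]
tool_rot: [0.695, 0.719, 0.0, 0.0]
ft_force: [-0.1, -1.2, 3.2]
grip_width: 0.0146
grasp_force: 64.0
```

Call:
send_rows:
  motion: "1 0 0 0.1 0; 1 0 0 0.1 0; 1 0 0 0.1 0"

```text
clock: 9.55
eef_pos: [0.6112, 0.2217, 0.1796]
tool_rot: [0.695, 0.719, 0.0, 0.0]
ft_force: [-0.1, -1.5, 2.1]
grip_width: 0.0149
grasp_force: 63.9
```

```bash
python3 - <<'E'
from h import *
np.set_printoptions(precision=4,suppress=True)
go([.612,.22,.162],2)
def holes(fn):
    g=cv2.cvtColor(cv2.imread(fn),cv2.COLOR_BGR2GRAY); s=(g<110).astype(np.uint8); n,l,st,c=cv2.connectedComponentsWithStats(s)
    return [(c[i],st[i].tolist()) for i in range(1,n) if 150<st[i][4]<700 and 120<c[i][1]<260 and 240<c[i][0]<400 and abs(st[i][2]-st[i][3])<8]
shot('wrist','w5.png'); M=model('wrist')
h=holes('pics/w5.png'); print(h)
if len(h)==2: print('hole mid',(atz('wrist',*h[0][0],.04,M)+atz('wrist',*h[1][0],.04,M))/2)
g=cv2.cvtColor(cv2.imread('pics/w5.png'),cv2.COLOR_BGR2GRAY)
s=(g>228).astype(np.uint8); n,l,st,c=cv2.connectedComponentsWithStats(s)
for i in range(1,n):
    if st[i][4]>60 and 240<c[i][0]<400 and c[i][1]<280: print('white',st[i],c[i])
# cap height from w1: cap centroid vs holes
h1=holes('pics/w1.png'); print(h1)
E
```

```text
shift cm [-0.18  0.08  1.76] twist -0.002 t 9.55 tcp [0.6112 0.2217 0.1796] yaw 1.89 j [ 0.35  0.57  0.36  1.37 -0.    1.89]
[(array([286.3898, 191.0827]), [278, 183, 18, 17, 254]), (array([351.66 , 191.064]), [343, 183, 18, 17, 250])]
hole mid [0.6114 0.2207 0.04  ]
white [ 296  123   77   59 2043] [348.1057 144.7117]
white [283 137  18  16 229] [290.9913 144.1703]
white [ 298  153   54   94 3115] [320.0035 193.8838]
white [287 235  12  12 135] [292.6963 240.3704]
[(array([283.2701, 204.1422]), [275, 197, 17, 16, 211]), (array([342.0865, 204.9279]), [334, 198, 17, 15, 208])]
```

```bash
python3 - <<'E'
import cv2
a=cv2.imread('pics/w5.png')[100:260,260:380]; cv2.imwrite('pics/w5c.png',cv2.resize(a,None,fx=3.7,fy=3.7,interpolation=cv2.INTER_CUBIC))
E
```

```text
(no output)
```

View pics/w5c.png

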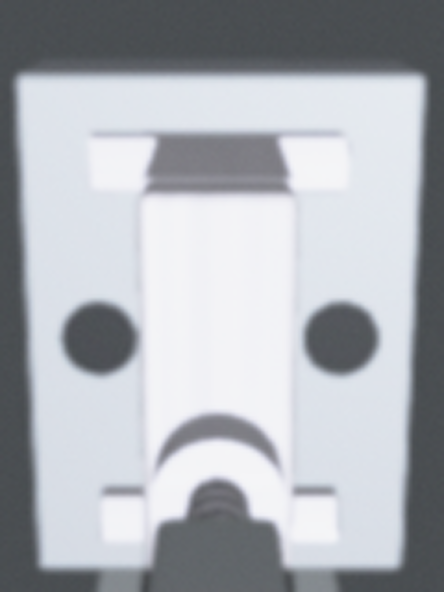

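```bash
python3 - <<'E'
from h import *
np.set_printoptions(precision=4,suppress=True)
M=model('wrist')
f=lambda u,v:(260+(u+.5)/3.7-.5,100+(v+.5)/3.7-.5)
B=np.array([atz('wrist',*f(*c),.04,M) for c in[(15,74),(427,74),(404,570),(39,570)]]); print(B.mean(0),np.linalg.norm(np.diff(B,axis=0),axis=1))
for h in(0,.003,.006,.009):
  S=np.array([atz('wrist',*f(*c),.04+h,M) for c in[(89,135),(350,135),(338,543),(102,543)]])
  I=[atz('wrist',*f(220,v),.04+h,M)[1] for v in (135,190,490,543)]
  print(h,S.mean(0),np.linalg.norm(S[1]-S[0]),np.array(I))
# cap height from w1, pose then
T=np.eye(4);T[:3,:3]=R.from_quat([.691,.723,-.002,-.001]).as_matrix();T[:3,3]=[.6168,.2434,.2066]
M1=(M[0],M[1],M[2],T@np.array(vision.camera_model('wrist')['hand_eye']))
hm=(atz('',283.27,204.14,.04,M1)+atz('',342.09,204.93,.04,M1))/2; print('holes',hm)
for z in(.05,.052,.054,.056,.058): print(z,atz('',312.49,209.03,z,M1)-hm)
E
```

```text
[0.6118 0.2209 0.04  ] [0.0893 0.1191 0.0899]
0 [0.6115 0.218  0.04  ] 0.05739296242565713 [0.2673 0.2552 0.1827 0.1687]
0.003 [0.6115 0.2189 0.043 ] 0.05678160385132949 [0.2677 0.2557 0.184  0.1701]
0.006 [0.6114 0.2198 0.046 ] 0.05617024527700175 [0.2681 0.2562 0.1853 0.1715]
0.009 [0.6114 0.2207 0.049 ] 0.055558886702674115 [0.2685 0.2567 0.1866 0.173 ]
holes [0.6113 0.2207 0.04  ]
0.05 [ 0.0001 -0.001   0.01  ]
0.052 [ 0.0001 -0.0003  0.012 ]
0.054 [0.0001 0.0004 0.014 ]
0.056 [0.0001 0.0011 0.016 ]
0.058 [0.0001 0.0018 0.018 ]
```

Soles and block are centred on each other within 1 mm, with matching yaw. The cap is about 13 mm high, so contact should come near TCP z ≈ 0.1535. Now sliding the spindle down.

Call:
send_rows:
  motion: "1 0 0 0.2 0; 1 0 0 0.4 0; 1 0 0 0.6 0; 1 0 0 0.8 0; 1 0 0 1 0"

```text
clock: 10.1
eef_pos: [0.6112, 0.2217, 0.1696]
tool_rot: [0.695, 0.719, 0.0, 0.0]
ft_force: [1.3, -2.3, 2.3]
grip_width: 0.0146
grasp_force: 64.1
```

Call:
send_rows:
  motion: "1 0 0 0.1 0; 1 0 0 0.2 0; 1 0 0 0.3 0; 1 0 0 0.4 0; 1 0 0 0.5 0"

```text
clock: 10.6
eef_pos: [0.6111, 0.2217, 0.1648]
tool_rot: [0.695, 0.719, 0.0, 0.0]
ft_force: [0.2, -2.1, 3.8]
grip_width: 0.0148
grasp_force: 64.1
```

Call:
send_rows:
  motion: "1 0 0 0.1 0; 1 0 0 0.2 0"

```text
clock: 10.8
eef_pos: [0.6111, 0.2217, 0.1627]
tool_rot: [0.695, 0.719, 0.0, 0.0]
ft_force: [0.8, -2.4, 3.0]
grip_width: 0.015
grasp_force: 64.1
```

Call:
send_rows:
  motion: "1 0 0 0.05 0; 1 0 0 0.1 0"

```text
clock: 11.0
eef_pos: [0.6111, 0.2217, 0.1618]
tool_rot: [0.695, 0.719, 0.0, 0.0]
ft_force: [0.5, -2.1, 3.2]
grip_width: 0.0149
grasp_force: 64.1
```

Call:
send_rows:
  motion: "1 0 0 0.05 0; 1 0 0 0.1 0"

```text
clock: 11.2
eef_pos: [0.6111, 0.2217, 0.1608]
tool_rot: [0.695, 0.719, 0.0, 0.0]
ft_force: [1.6, -2.7, 2.9]
grip_width: 0.0149
grasp_force: 64.1
```

Call:
send_rows:
  motion: "1 0 0 0.05 0; 1 0 0 0.1 0"

```text
clock: 11.4
eef_pos: [0.6111, 0.2217, 0.1598]
tool_rot: [0.695, 0.719, 0.0, 0.0]
ft_force: [1.8, -2.0, 2.6]
grip_width: 0.0149
grasp_force: 64.1
```

Call:
send_rows:
  motion: "1 0 0 0.05 0; 1 0 0 0.1 0"

```text
clock: 11.6
eef_pos: [0.6111, 0.2217, 0.1588]
tool_rot: [0.695, 0.719, 0.0, 0.0]
ft_force: [1.9, -2.8, 2.4]
grip_width: 0.0148
grasp_force: 64.1
```

Call:
send_rows:
  motion: "1 0 0 0.05 0; 1 0 0 0.1 0"

```text
clock: 11.8
eef_pos: [0.611, 0.2217, 0.1577]
tool_rot: [0.695, 0.719, -0.0, 0.0]
ft_force: [0.9, -2.8, 3.4]
grip_width: 0.015
grasp_force: 64.1
```

Call:
send_rows:
  motion: "1 0 0 0.05 0; 1 0 0 0.1 0"

```text
clock: 12.0
eef_pos: [0.611, 0.2217, 0.1567]
tool_rot: [0.695, 0.719, 0.0, 0.0]
ft_force: [1.7, -2.9, 3.0]
grip_width: 0.0147
grasp_force: 64.1
```

Call:
send_rows:
  motion: "1 0 0 0.05 0"

```text
clock: 12.1
eef_pos: [0.6111, 0.2217, 0.1563]
tool_rot: [0.695, 0.719, 0.0, 0.0]
ft_force: [1.7, -3.0, 2.4]
grip_width: 0.0148
grasp_force: 64.1
```

Call:
send_rows:
  motion: "1 0 0 0.05 0"

```text
clock: 12.2
eef_pos: [0.611, 0.2217, 0.1557]
tool_rot: [0.695, 0.719, -0.0, 0.0]
ft_force: [2.1, -2.7, 3.1]
grip_width: 0.0152
grasp_force: 64.1
```

Call:
send_rows:
  motion: "1 0 0 0.05 0"

```text
clock: 12.3
eef_pos: [0.6111, 0.2217, 0.1553]
tool_rot: [0.695, 0.719, 0.0, 0.0]
ft_force: [1.2, -2.9, 3.2]
grip_width: 0.0147
grasp_force: 64.1
```

Call:
send_rows:
  motion: "1 0 0 0.05 0"

```text
clock: 12.4
eef_pos: [0.611, 0.2217, 0.1547]
tool_rot: [0.695, 0.719, -0.0, 0.0]
ft_force: [1.9, -3.6, 3.9]
grip_width: 0.0147
grasp_force: 64.1
```

Call:
send_rows:
  motion: "1 0 0 0.05 0"

```text
clock: 12.5
eef_pos: [0.6111, 0.2217, 0.1543]
tool_rot: [0.695, 0.719, 0.0, 0.0]
ft_force: [2.1, -2.3, 2.1]
grip_width: 0.0149
grasp_force: 64.1
```

Call:
send_rows:
  motion: "1 0 0 0.05 0"

```text
clock: 12.6
eef_pos: [0.611, 0.2217, 0.1538]
tool_rot: [0.695, 0.719, -0.0, 0.0]
ft_force: [1.3, -2.5, 3.7]
grip_width: 0.0149
grasp_force: 64.1
```

Call:
send_rows:
  motion: "1 0 0 0.05 0"

```text
clock: 12.7
eef_pos: [0.611, 0.2217, 0.1533]
tool_rot: [0.695, 0.719, 0.0, 0.0]
ft_force: [1.7, -1.6, 3.8]
grip_width: 0.015
grasp_force: 64.1
```

Call:
send_rows:
  motion: "1 0 0 0.05 0"

```text
clock: 12.8
eef_pos: [0.6111, 0.2217, 0.1529]
tool_rot: [0.695, 0.719, 0.0, 0.0]
ft_force: [1.2, -3.1, 3.1]
grip_width: 0.0149
grasp_force: 64.1
```

Call:
send_rows:
  motion: "1 0 0 0.05 0"

```text
clock: 12.9
eef_pos: [0.6111, 0.2217, 0.1524]
tool_rot: [0.695, 0.719, 0.0, 0.0]
ft_force: [1.1, -3.1, 4.4]
grip_width: 0.0148
grasp_force: 64.1
```

Call:
send_rows:
  motion: "1 0 0 0.05 0"

```text
clock: 13.0
eef_pos: [0.6111, 0.2217, 0.1519]
tool_rot: [0.695, 0.719, 0.0, 0.0]
ft_force: [0.7, -3.4, 4.6]
grip_width: 0.0147
grasp_force: 64.1
```

Call:
send_rows:
  motion: "1 0 0 0.05 0"

```text
clock: 13.1
eef_pos: [0.6111, 0.2217, 0.1514]
tool_rot: [0.695, 0.719, 0.0, 0.0]
ft_force: [0.1, -3.7, 5.7]
grip_width: 0.0149
grasp_force: 64.1
```

Call:
send_rows:
  motion: "1 0 0 0.05 0"

```text
clock: 13.2
eef_pos: [0.6111, 0.2217, 0.1509]
tool_rot: [0.695, 0.719, 0.0, 0.0]
ft_force: [1.5, -2.4, 5.0]
grip_width: 0.0145
grasp_force: 64.1
```

Call:
send_rows:
  motion: "1 0 0 0.05 0"

```text
clock: 13.3
eef_pos: [0.6111, 0.2217, 0.1504]
tool_rot: [0.695, 0.719, 0.0, 0.0]
ft_force: [0.9, -2.3, 4.8]
grip_width: 0.015
grasp_force: 64.2
```

Call:
send_rows:
  motion: "1 0 0 0.05 0"

```text
clock: 13.4
eef_pos: [0.6111, 0.2217, 0.1499]
tool_rot: [0.695, 0.719, 0.0, 0.0]
ft_force: [1.4, -3.1, 5.3]
grip_width: 0.0145
grasp_force: 64.2
```

Call:
send_rows:
  motion: "1 0 0 0.05 0"

```text
clock: 13.5
eef_pos: [0.6111, 0.2218, 0.1494]
tool_rot: [0.695, 0.719, 0.0, 0.0]
ft_force: [0.6, -3.4, 5.1]
grip_width: 0.0152
grasp_force: 64.3
```

Call:
send_rows:
  motion: "1 0 0 0.03 0"

```text
clock: 13.6
eef_pos: [0.6111, 0.2217, 0.1491]
tool_rot: [0.695, 0.719, 0.0, 0.0]
ft_force: [0.8, -3.7, 6.0]
grip_width: 0.0149
grasp_force: 64.3
```

```bash
python3 - <<'E'
from h import *
F=[]
for i in range(16):
    vision.camera('scene'); o=bot.get_obs(); F.append(o['ft_force'])
print(np.mean(F,0),np.std(F,0),o['eef_pos'],o['clock'])
E
```

```text
[ 0.89600744 -3.17851433  4.83344752] [0.45320199 0.5619484  0.55067337] [0.61106776 0.22173659 0.14908485] 14.4
```

```bash
python3 - <<'E'
import numpy as np
from scipy.optimize import curve_fit
d=np.array("169.6 2.3 164.8 3.8 162.7 3.0 161.8 3.2 160.8 2.9 159.8 2.6 158.8 2.4 157.7 3.4 156.7 3.0 156.3 2.4 155.7 3.1 155.3 3.2 154.7 3.9 154.3 2.1 153.8 3.7 153.3 3.8 152.9 3.1 152.4 4.4 151.9 4.6 151.4 5.7 150.9 5 150.4 4.8 149.9 5.3 149.4 5.1 149.1 6".split(),float).reshape(-1,2)
for k in(.4,.5):
  f=lambda z,b,c:b+np.clip((c-z)/.3,0,1)*.2+k*np.maximum(c-z,0)
  p,C=curve_fit(f,d[:,0],d[:,1],[3,154]); print(k,p,C.diagonal()**.5)
E
```

```text
0.4 [  2.94166667 155.08044871] [0.15836889 0.54904533]
0.5 [  2.99557905 154.29999629] [0.1397635  0.42140282]
```

Call:
send_rows:
  motion: "0.55 0 0 0 0; 0.5 0 0 0 0; 0.4 0 0 0 0; 0.2 0 0 0 0; 0 0 0 0 0"

```text
clock: 14.9
eef_pos: [0.6108, 0.2219, 0.1486]
tool_rot: [0.695, 0.719, -0.0, -0.0]
ft_force: [0.4, 0.8, 0.0]
grip_width: 0.0426
grasp_force: 0.0
```

Call:
send_rows:
  motion: "-0.5 0 0 0 0; -0.5 0 0 0 0; -0.5 0 0 -2 0; -0.5 0 0 -5 0; -0.5 0 0 -9 0"

```text
clock: 15.4
eef_pos: [0.6098, 0.2213, 0.2378]
tool_rot: [0.695, 0.719, -0.002, -0.001]
ft_force: [0.8, 0.7, 0.3]
grip_width: 0.0639
grasp_force: 0.0
```

```bash
python3 - <<'E'
from h import *
go([.612,.22,.23],2)
shot('wrist','w6.png'); shot('scene','s6.png')
a=cv2.imread('pics/w6.png')[70:330,220:420]; s=cv2.imread('pics/s6.png')[110:250,330:430]
cv2.imwrite('pics/m6.png',np.hstack([cv2.resize(a,(400,520),interpolation=cv2.INTER_CUBIC),cv2.resize(s,(371,520),interpolation=cv2.INTER_CUBIC)]))
E
```

```text
shift cm [-0.14  0.22  0.78] twist -0.0019 t 15.4 tcp [0.6098 0.2213 0.2378] yaw 1.89 j [0.35 0.55 0.49 1.51 0.   1.89]
```

View pics/m6.png

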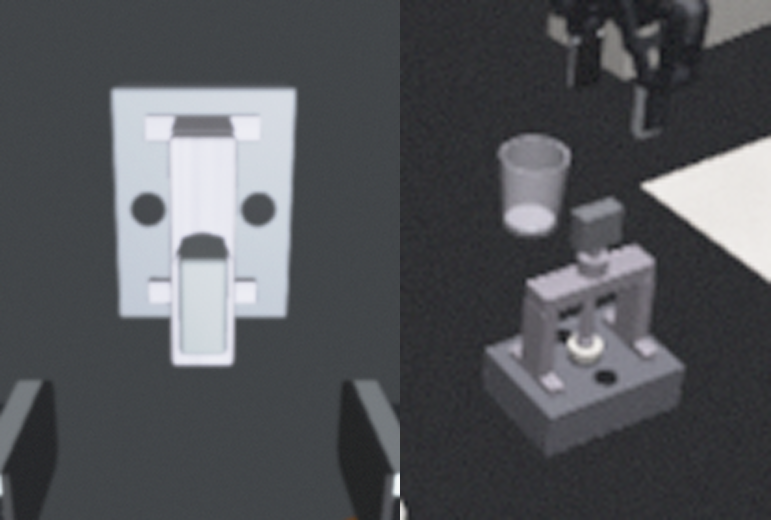

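The gauge stands square on the block: in the wrist view the soles are at rows 127 and 290 and the holes at (148,209) and (258,209), symmetric about the beam. The scene view shows the foot on the cap at (585,347), and the gripper is clear.

Call:
send_rows:
  motion: "-0.5 0 0 0 0; -0.5 0 0 0 0; -0.5 0 0 0 0; -0.5 0 0 0 0; -0.5 0 0 0 0"

```text
clock: 16.0
eef_pos: [0.6107, 0.2216, 0.238]
tool_rot: [0.695, 0.719, -0.001, -0.0]
ft_force: [0.1, 1.3, 0.3]
grip_width: 0.0639
grasp_force: 0.0
```

```bash
python3 -c "
from workcell import workorder
print(workorder.job_done())"
```

```text
the job is handed in; nothing more can be done
None
```

The bridge gauge is standing by itself, square on the wide-cap block and centred to about 1 mm, with its foot on the cap and pushed in an estimated 5.5 mm (give or take 1 mm, from contact force and camera); the job was handed in at about 16 s, and the hand-in gave no verdict.

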